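Clear the offcuts from the assembly bed into the covered scrap bin

ROBOT

A 6-joint arm with a two-finger parallel gripper is mounted at the origin on the work surface. World frame = base frame: x ahead of the robot, y to its left, z up, the work surface at z = 0. Lengths are in m, angles in rad, forces in N, time in s.
With the tool pointing down it reaches from about 0.35 to 0.8 m from the base axis. Payload 7.3 kg.
Tool frame: the origin (TCP) lies on the centre line of the jaws, within the pads' length; the fingertips stand 19 mm ahead of it and the grasp point (between the pads) is the TCP (ctrl.tcp_to_tips is the z of the fingertips in the tool frame, in m); z points along the fingers, y is the direction in which the jaws open and shut (so a half turn about z gives the same grasp; the last joint's range is limited). The gripper opens to 85 mm and grips with 20 to 120 N. Pads are 22 mm wide; open, the fingers measure 114 mm over their backs; the gripper's body (76 mm by 85 mm) begins 54 mm behind the grasp point. The pads swing forward as they close: fully open they stand 13 mm farther back than shut.
Start: joints at [-1.322, 0.342, 1.524, -0, 1.275, -0.146], TCP at [0.202, -0.485, 0.25] pointing down, gripper open.
Joint ranges: [-2.53, 2.53], [-0.77, 2.02], [0.04, 2.7], [-1, 4.14], [0.28, 2.66], [-3.11, 3.11]. Speed limits (rad/s): [2.57, 2.57, 3.14, 3.14, 3.14, 3.14].

INTERFACE

Orientations are given as a rotation vector (axis times angle).
In Python, from plant import ctrl gives the robot as it stands. Calls block until the motion is done:
- ctrl.move_pose(position, orientation): joint-space move of the TCP to a pose.
- ctrl.move_l(position, speed=0.15, frame=None, threshold=None): straight line of the TCP; frame=None keeps the orientation; speed is the mean speed in m/s. With threshold (N) it stops when the force on the tool has changed by that much, and returns True; else False.
- ctrl.goto_joints(angles): joint-space move.
- ctrl.set_gripper(opening, grip_force=None): finger opening in m; grip_force is the grip in N (None keeps the last); returns when the fingers have stopped.
- ctrl.hold(seconds).
- ctrl.solve_ik(position, orientation): joint angles nearest the present ones, or None.
- ctrl.sense(): the state.
- ctrl.read_camera(name): name is "scene" or "top" or "wrist"; returns a dict with "pixels" (480x640x3 uint8, red, green, blue), "fx", "fy", "cx", "cy" (pixels), "rvec" (rotation vector, rad) and "tvec" (3), from world to camera coordinates, as OpenCV has them. Camera axes: x right, y down, z forward; pixel columns grow to the right and rows downward; lengths in m; the calibration is good to about 2 mm. A picture is of the moment at which its call begins. There is no depth.
A pose or a line that the arm cannot do raises ctrl.MotionError and nothing moves.
- ctrl.job_done(): hands the job in, once; it reports no verdict.
The state is a dict: "clock": time; "joint_positions": joint angles; "qvel": joint speeds; "joint_efforts": joint torques, N m; "position": TCP position; "tcp_rot": TCP orientation; "contact_force": force on the tool from outside, world axes, zero at the start; "wrist_torque": the same for the moment, N m; "width": finger opening in m.
Only numpy, scipy, OpenCV 4.12 (cv2) and the standard library are available. Lean on these libraries where they do the work, as an engineer would, in place of code of your own. Each camera call takes 0.05 s, during which the arm holds its last target. There are 200 camera calls.

TASK

Slide the yellow cover of the scrap bin fully open, then push the three offcuts (aluminium profile, dark steel angle, orange plastic) off the steel bed into the bin, and slide the cover fully shut again over them. The finished valve block with the blue coil stands on the same bed: leave it where it is.

Things in the scene. Friction and masses are not known exactly. Their poses are not given: they have to be found in the camera images.
- station: Fixed blue station with a flat steel bed on top, 260 (its x) x 340 (its y) mm, surface 140 mm above the bench, no raised edges. Origin under the bed's centre, on the bench; z up. A green open scrap bin is docked at its +y edge (y = 170 mm; the robot's left within 10 degrees). Two rails at x = +-127 mm, tops 2 mm below the bed, carry the bin's cover out to y = 540 mm
- bed_centre (a point): centre of the steel bed's upper surface; axes as the station
- bin_floor (a point): centre of the bin's inner floor, 269 mm along the station's y from the bed's centre, 8 mm above the bench; axes as the station. The bin's inside reaches 124 mm either way along x and 95 mm either way along y; its rim is 128 mm above the bench
- cover (a joint): how far the yellow cover is slid open, in m: 0 fully shut (its edge 6 mm from the bed's edge), 0.165 fully open; it slides along the station's +y to open. It moves stiffly (about 3 N, a little more when moved faster) and stays where it is left; it may start up to 40 mm open
- cover_bar (a point): centre of the black upright bar on the cover by which it is pushed: 110 mm long along the station's x, 14 mm thick along y, 40 mm tall above the cover, whose top lies 3 mm below the bed surface; the point is 20 mm above the cover, at station y = 204 mm when shut. Cover: 240 x 190 x 6 mm, from 28 mm bedward of the bar to 162 mm beyond it
- profile_offcut: loose offcut of slotted aluminium profile, 80 (its x) x 40 x 40 mm, about 0.17 kg, lying on the bed; origin at the centre of its underside
- angle_offcut: loose dark steel angle offcut, 80 mm long (its x), lying on its 50 mm leg (its y), the upright leg 40 mm tall along its +y edge, 6 mm thick, about 0.25 kg; origin at the centre of its underside
- plastic_offcut: loose orange plastic bar end, 75 (its x) x 45 x 35 mm, about 0.12 kg; origin at the centre of its underside. All offcuts start with their long side across the way to the bin, give or take 23 degrees: two abreast (centres about 124 mm apart) in the row near the bin, one beside the valve block in the row about 160 mm behind
- valve_block: finished valve block to be left alone: aluminium base 80 (its x) x 45 x 30 mm with a blue coil (to 56 mm high) and a brass fitting on top, loose, about 0.4 kg; origin at the centre of its underside. It stands in the row away from the bin, in either place
There are look-alikes about, which are no part of the job. Leave any pink or purple look-alike of the angle_offcut alone. What is shaped like the profile_offcut but purple is not meant.

How it is judged:
By the outcome, as a careful person would: the job done as asked, in the order asked, and still so for the second after the job is handed in, with the robot touching nothing.
It also fails if it takes over 64 s, if anything falls off the work surface, if the arm or the gripper's body presses on something with over 40 N, if the wrist force passes 120 N, or if a joint passes its speed limit or range.

## Working session

There is one attempt and no reset: what is moved stays moved. The work goes in short steps, each a Python script; the robot and the scene stay as the last script left them, time stands still between calls to the robot, and variables do not carry over. Pictures are saved under pics/ and viewed, about 8 in all and at most 12, crops included, and the job is handed in when it is done.

```bash
ls; mkdir -p pics
python3 - <<'E'
from plant import ctrl
import cv2,pickle
d={}
for n in("scene","top"):
    r=ctrl.read_camera(n);d[n]=r
    cv2.imwrite(f"pics/{n}0.png",r["pixels"][:,:,::-1]);print(n,r["fx"],r["cx"],r["cy"],r["rvec"],r["tvec"])
pickle.dump(d,open("d0.pkl","wb"))
print(ctrl.sense()["clock"],ctrl.tcp_to_tips)
E
```

```text
pics
scene 560.3895547092633 314.32631562110134 247.8722439743298 [ 1.9182167   1.58291016 -0.63742935] [-0.06411373 -0.25834217  1.38921922]
top 470.0425251701962 323.4087200439575 243.5921436600373 [ 2.15784593 -2.15200931  0.08727162] [-0.02863625  0.51345705  0.94338357]
0.1 0.019
```

View pics/top0.png

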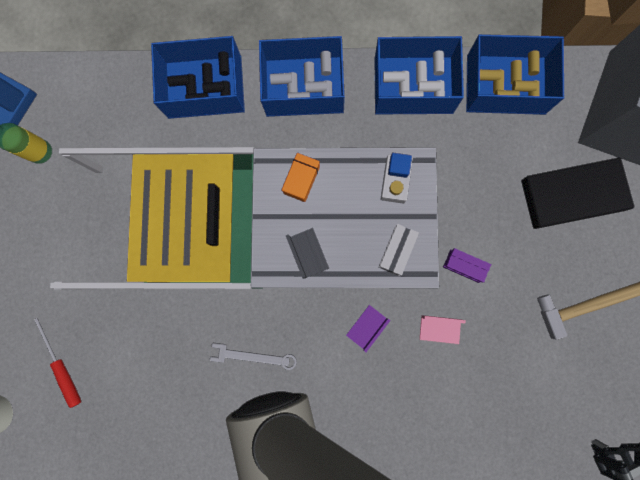

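View pics/scene0.png

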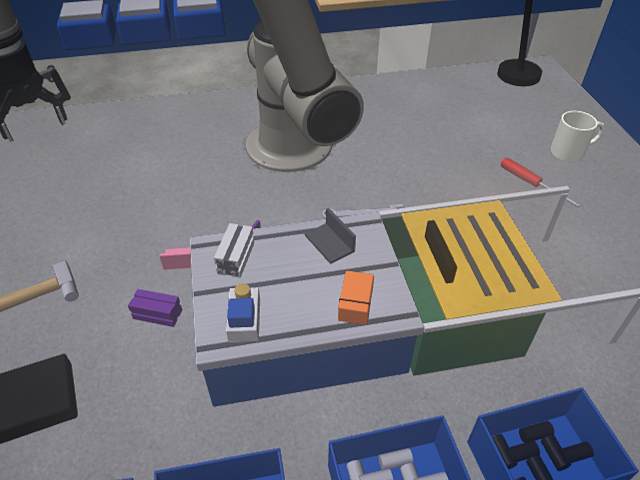

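The top view shows the bed with corners at about (252,149), (436,149), (438,288) and (252,288). The cover bar is at (212,214), and the cover is partly open.

| Wanted item | Top view pixel | Could be taken for it |
|---|---|---|
| Angle | (308,253), dark | Pink (441,330) and purple (368,328), both off the bed |
| Profile | (399,250), silver | Purple (468,265), off the bed; pale valve block (397,178), blue coil |
| Plastic | (301,177), orange | None |

The scene view agrees: the angle's upright leg is on the bin side.

```bash
cat > h.py <<'E'
import numpy as np,cv2,pickle
from scipy.spatial.transform import Rotation as R
def ray(r,uv,z):
    uv=np.atleast_2d(uv).astype(float)
    Rm=cv2.Rodrigues(np.array(r["rvec"]))[0];C=-Rm.T@np.array(r["tvec"])
    d=np.c_[(uv[:,0]-r["cx"])/r["fx"],(uv[:,1]-r["cy"])/r["fy"],np.ones(len(uv))]@Rm
    return C+d*((z-C[2])/d[:,2])[:,None]
def proj(r,P):
    K=np.array([[r["fx"],0,r["cx"]],[0,r["fy"],r["cy"]],[0,0,1]])
    return cv2.projectPoints(np.atleast_2d(P).astype(float),np.array(r["rvec"]),np.array(r["tvec"]),K,None)[0][:,0]
def big(m):
    n,l,s,c=cv2.connectedComponentsWithStats(m.astype(np.uint8));i=1+np.argmax(s[1:,4]);return l==i
def rect(r,m,z):
    v,u=np.nonzero(m);P=ray(r,np.c_[u,v],z)[:,:2]
    return cv2.minAreaRect((P*1000).astype(np.float32))
E
python3 - <<'E'
from h import *
d=pickle.load(open("d0.pkl","rb"));t=d["top"];im=t["pixels"]
hsv=cv2.cvtColor(im,cv2.COLOR_RGB2HSV);H,S,V=[hsv[:,:,i].astype(int) for i in range(3)]
c=ray(t,[(252,149),(436,149),(438,288),(252,288)],.14);print("bed",c[:,:2].round(3),c.mean(0).round(3),np.linalg.norm(c-np.roll(c,1,0),axis=1).round(3))
print("cam",ray(t,[(0,0)],1e9)[0][:0],-cv2.Rodrigues(np.array(t["rvec"]))[0].T@t["tvec"])
roi=np.zeros(im.shape[:2],bool);roi[155:282,256:434]=1
print("cover",rect(t,big((H>20)&(H<32)&(S>130)&(V>100)),.137))
b=np.zeros_like(roi);b[175:252,202:222]=1
for n,m,z in(("bar",b&(V<45),.16),("orange",roi&(H<18)&(S>130),.16),("blue",roi&(H>100)&(H<125)&(S>150),.18),):
    print(n,rect(t,big(m),z))
m=roi.copy();m[:,:280]=0;m[:225]=0;m[:,335:]=0
a=big(m&(V<105));print("angle",a.sum(),rect(t,a,.15))
m=roi.copy();m[:222]=0;m[:,:370]=0;m[272:]=0
print("V bed",np.median(V[160:280,340:375]),"S",np.median(S[160:280,340:375]))
p=big(m&(V>185));print("prof",p.sum(),rect(t,p,.17))
cv2.imwrite("pics/crop.png",cv2.resize(im[135:305,190:450,::-1],None,fx=3,fy=3,interpolation=cv2.INTER_CUBIC)[:510,:780])
E
```

```text
bed [[ 0.679  0.104]
 [ 0.678 -0.238]
 [ 0.422 -0.236]
 [ 0.42   0.099]] [ 0.55  -0.068  0.14 ] [0.259 0.342 0.256 0.335]
cam [] [ 0.41082508 -0.05176727  0.99145027]
cover ((551.8777465820312, 235.90237426757812), (238.8558349609375, 190.019775390625), 0.037787456065416336)
bar ((553.101318359375, 169.4176483154297), (109.5048828125, 19.307973861694336), 0.015254066325724125)
orange ((621.352783203125, 10.9249267578125), (48.188167572021484, 79.00340270996094), 68.7184829711914)
blue ((637.2517700195312, -164.70875549316406), (34.50984573364258, 38.26567077636719), 81.51913452148438)
angle 1424 ((483.3267517089844, 1.7867774963378906), (89.03282165527344, 96.89105987548828), 4.569169521331787)
V bed 155.0 S 15.0Traceback (most recent call last):
  File "<stdin>", line 15, in <module>
  File "h.py", line 12, in big
    n,l,s,c=cv2.connectedComponentsWithStats(m.astype(np.uint8));i=1+np.argmax(s[1:,4]);return l==i
                                                                     ~~~~~~~~~^^^^^^^^^
    return _wrapfunc(a, 'argmax', axis=axis, out=out, **kwds)
    return bound(*args, **kwds)
ValueError: attempt to get argmax of an empty sequence
```

Run:
```python
from h import *
from plant import ctrl
d=pickle.load(open("d0.pkl","rb"));t=d["top"];im=t["pixels"]
cv2.imwrite("pics/crop.png",cv2.resize(im[135:305,190:450,::-1],None,fx=3,fy=3,interpolation=cv2.INTER_CUBIC)[:510,:780])
# silver profile top corners read later; ik checks
s=ctrl.sense();print(s["tcp_rot"],s["contact_force"])
for sg in(1,-1):
    M=np.array([[0,sg,0],[sg,0,0],[0,0,-1]]).T.astype(float) # x_t=(0,sg,0), y_t=(sg,0,0)
    M=np.column_stack([[0,sg,0],[sg,0,0],[0,0,-1]]);rv=R.from_matrix(M).as_rotvec()
    print(sg,rv)
    for p in([.553,.13,.3],[.553,.13,.167],[.553,.29,.167],[.553,.33,.25],[.47,-.22,.167],[.49,.13,.167],[.63,-.05,.167],[.63,.13,.167]):
        q=ctrl.solve_ik(p,rv);print(p,None if q is None else np.round(q,2))
```

```text
[-3.07922597e+00 -6.15807421e-01  1.00625458e-04] [-0.00797053 -1.33989843 -0.70865237]
1 [2.22144147 2.22144147 0.        ]
[0.553, 0.13, 0.3] [ 0.1   0.39  1.31 -0.    1.44  0.1 ]
[0.553, 0.13, 0.167] [ 0.1   0.5   1.52 -0.    1.12  0.1 ]
[0.553, 0.29, 0.167] [ 0.36  0.59  1.35 -0.    1.2   0.36]
[0.553, 0.33, 0.25] [ 0.42  0.57  1.16 -0.    1.41  0.42]
[0.47, -0.22, 0.167] [-0.59  0.41  1.66 -0.    1.06 -0.59]
[0.49, 0.13, 0.167] [ 0.11  0.39  1.7  -0.    1.05  0.11]
[0.63, -0.05, 0.167] [-0.2   0.61  1.32 -0.    1.21 -0.2 ]
[0.63, 0.13, 0.167] [ 0.08  0.63  1.29 -0.    1.23  0.08]
-1 [ 2.22144147 -2.22144147  0.        ]
[0.553, 0.13, 0.3] [ 0.1   0.39  1.31 -0.    1.44 -3.05]
[0.553, 0.13, 0.167] [ 0.1   0.5   1.52 -0.    1.12 -3.05]
[0.553, 0.29, 0.167] [ 0.36  0.59  1.35 -0.    1.2  -2.78]
[0.553, 0.33, 0.25] [ 0.42  0.57  1.16 -0.    1.41 -2.72]
[0.47, -0.22, 0.167] [-0.59  0.41  1.66 -0.    1.06  2.56]
[0.49, 0.13, 0.167] [ 0.11  0.39  1.7  -0.    1.05 -3.03]
[0.63, -0.05, 0.167] [-0.2   0.61  1.32 -0.    1.21  2.94]
[0.63, 0.13, 0.167] [ 0.08  0.63  1.29 -0.    1.23 -3.06]
```

View pics/crop.png

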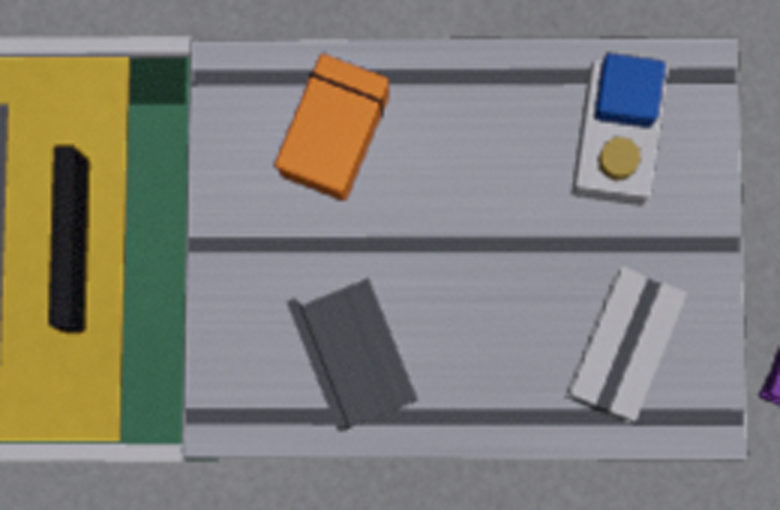

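The crop confirms orange at (332,125), dark angle at (350,355) with its leg on the bin side, silver profile at (627,344) and the valve at (620,125). The station's yaw is about 0, the bed centre is at (0.550, -0.068) and the cover is about 33 mm open. I'll open the cover now.

```bash
cat >> h.py <<'E'
RV=R.from_matrix(np.column_stack([[0,1,0],[1,0,0],[0,0,-1]])).as_rotvec()
E
python3 - <<'E'
from h import *
from plant import ctrl
t=pickle.load(open("d0.pkl","rb"))["top"]
k=lambda L:np.array(L)/3+[190,135]
print("prof",ray(t,k([(622,267),(686,290),(633,421),(568,395)]),.18)[:,:2].round(3).tolist())
print("angle base R, L",ray(t,k([(370,280),(416,400)]),.146)[:,:2].round(3).tolist(),ray(t,k([(289,300),(342,430)]),.18)[:,:2].round(3).tolist())
ctrl.move_pose([.553,.128,.24],RV); ctrl.set_gripper(.04)
ctrl.move_l([.553,.128,.168],.15)
print(ctrl.sense()["contact_force"])
hit=ctrl.move_l([.553,.298,.168],.12,threshold=14)
s=ctrl.sense();print(hit,s["position"],s["contact_force"],s["clock"],s["width"])
ctrl.move_l([.553,.25,.168],.2);ctrl.move_l([.553,.20,.25],.2)
r=ctrl.read_camera("top");cv2.imwrite("pics/t1.png",r["pixels"][100:320,:460,::-1]);pickle.dump(r,open("d1.pkl","wb"))
E
```

```text
prof [[0.532, -0.159], [0.518, -0.196], [0.443, -0.165], [0.457, -0.128]]
angle base R, L [[0.529, -0.012], [0.456, -0.04]] [[0.512, 0.034], [0.437, 0.002]]
[-0.92088693  0.42426181  0.35636162]
True [0.55296252 0.2853297  0.16791794] [ 0.43733527 -4.29593311  2.80155823] 4.9417 0.03964831827018821
```

View pics/t1.png

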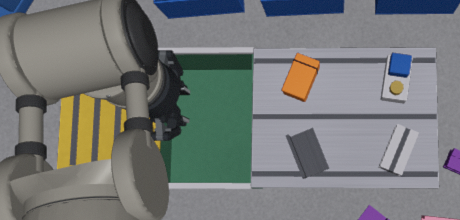

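The picture shows the cover edge at about column 172 and the bin open. The stop at TCP y=0.285 matches the predicted 0.283, so the cover is fully open. Next I'll push the plastic and then the angle.

```bash
cat >> h.py <<'E'
def push(ctrl,x,y0,y1,z=.168,v=.13):
    ctrl.move_pose([x,y0,.25],RV); ctrl.move_l([x,y0,z],.15,threshold=15)
    s=ctrl.sense();print("down",np.round(s["position"],4))
    h=ctrl.move_l([x,y1,z],v,threshold=25)
    s=ctrl.sense();print("push",h,np.round(s["position"],4),np.round(s["contact_force"],1),s["clock"])
    ctrl.move_l([x,y1-.02,.25],.2)
E
python3 - <<'E'
from h import *
from plant import ctrl
push(ctrl,.621,-.062,.165)
push(ctrl,.484,-.068,.185)
ctrl.move_pose([.484,-.2,.25],RV)
for n in("top","scene"):
    r=ctrl.read_camera(n);cv2.imwrite(f"pics/{n}2.png",r["pixels"][:,:,::-1])
a=cv2.imread("pics/top2.png")[120:310,40:460];b=cv2.imread("pics/scene2.png")[160:400,170:590]
cv2.imwrite("pics/c2.png",np.vstack([a,b]))
E
```

```text
down [ 0.6216 -0.0614  0.169 ]
push False [0.6211 0.1643 0.168 ] [-0.4  0.6 -0.1] 9.6
down [ 0.4847 -0.0677  0.1684]
push False [0.4841 0.1845 0.168 ] [0.2 0.6 0.3] 13.9667
```

View pics/c2.png

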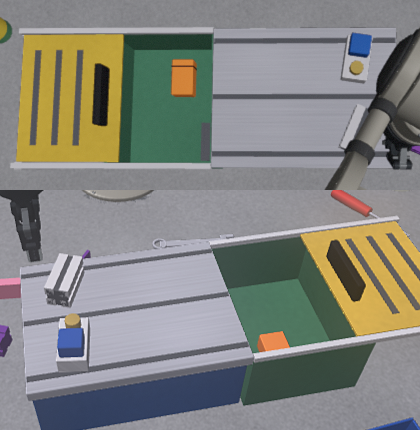

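Orange at (183,77) and the angle at (206,140) are both in the bin, and the valve hasn't moved. Profile next.

Run:
```python
from h import *
from plant import ctrl
push(ctrl,.4875,-.226,.175,v=.14)
ctrl.move_pose([.484,-.2,.25],RV)
for n in("top","scene"):
    r=ctrl.read_camera(n);cv2.imwrite(f"pics/{n}3.png",r["pixels"][:,:,::-1])
a=cv2.imread("pics/top3.png")[120:310,40:460];b=cv2.imread("pics/scene3.png")[160:400,170:590]
cv2.imwrite("pics/c3.png",np.vstack([a,b]));print(ctrl.sense()["clock"])
```

```text
down [ 0.488  -0.2259  0.1688]
push False [0.4876 0.1747 0.168 ] [-0.3  0.2 -0.2] 19.975
21.9833
```

View pics/c3.png

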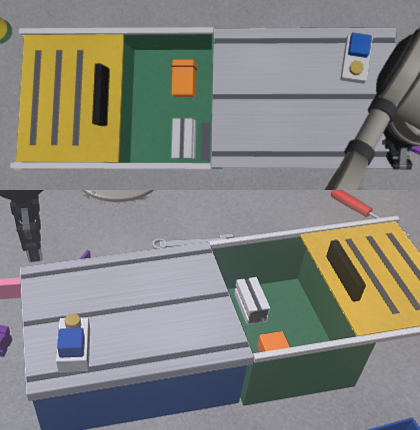

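All three are in the bin, with the profile at (183,138) lying low, well under the rim. I'll close the cover from the far side of the bar.

Run:
```python
from h import *
from plant import ctrl
ctrl.move_pose([.553,.345,.25],RV); ctrl.move_l([.553,.345,.168],.15,threshold=15)
h=ctrl.move_l([.553,.142,.168],.12,threshold=16)
s=ctrl.sense();print(h,s["position"],s["contact_force"],s["clock"])
ctrl.move_l([.553,.2,.168],.15);ctrl.move_l([.553,.2,.27],.2)
ctrl.move_pose([.45,-.30,.3],RV)
for n in("top","scene"):
    r=ctrl.read_camera(n);cv2.imwrite(f"pics/{n}4.png",r["pixels"][:,:,::-1])
    if n=="top":
        hsv=cv2.cvtColor(r["pixels"],cv2.COLOR_RGB2HSV);H,S,V=[hsv[:,:,i].astype(int) for i in range(3)]
        b=np.zeros(H.shape,bool);b[170:257,200:250]=1
        print("cover",rect(r,big((H>20)&(H<32)&(S>130)&(V>100)),.137),"bar",rect(r,big(b&(V<45)),.16))
        print("blue",rect(r,big(b*0+((H>100)&(H<125)&(S>150)&(np.indices(H.shape)[0]>148))),.18))
a=cv2.imread("pics/top4.png")[120:310,40:460];b=cv2.imread("pics/scene4.png")[160:400,170:590]
cv2.imwrite("pics/c4.png",np.vstack([a,b]));print(ctrl.sense()["clock"])
```

```text
True [0.55283143 0.15629282 0.16808806] [-0.04310897  3.40146436  2.21236477] 26.0917
cover ((551.8765258789062, 202.74063110351562), (238.6426239013672, 189.89064025878906), 0.036746278405189514) bar ((552.1914672851562, 136.26942443847656), (17.916868209838867, 111.16641235351562), 89.8310775756836)
blue ((637.2492065429688, -164.70291137695312), (34.48624038696289, 38.312400817871094), 81.4115982055664)
29.1417
```

View pics/c4.png

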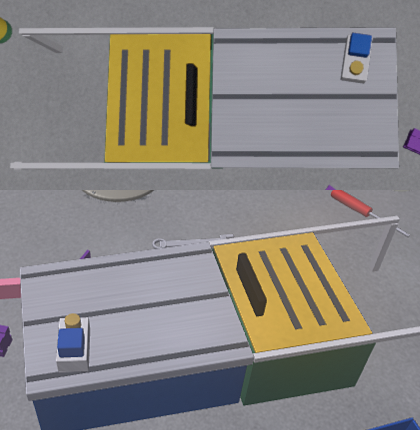

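The bar travelled 0.303 → 0.138, which is exactly the 165 mm stroke. The cover is shut, the valve hasn't moved and the arm is clear.

```bash
python3 -c "
from plant import ctrl
ctrl.job_done();print(ctrl.sense()['clock'])"
```

```text
the job is handed in; nothing more can be done
the job is handed in; nothing more can be done
```

The job is done and handed in. I slid the cover open to its stop, pushed the plastic, the angle and then the profile into the bin, and slid the cover shut to its stop. The clock stood at about 29 s at the last check, against the 64 s limit.

- **Cover:** the distance between the two stops came out at 165 mm, the full stroke. The last picture puts the bar at y = 0.136 m, where it should be when shut.
- **Offcuts:** before closing, the pictures showed all three low in the bin; the last picture shows none left on the bed.
- **Valve block:** its coil measured the same to within 0.1 mm before and after.
- **Robot:** the arm finished clear of everything, and the look-alikes were not touched.

No check failed or disagreed.

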